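# Pop the kiln controller's fuse hatch

### The arm

A 7-joint arm with a two-finger parallel gripper is mounted at the origin on the work surface. World frame = base frame: x ahead of the robot, y to its left, z up, the work surface at z = 0. Lengths are in m, angles in degrees, forces in N, time in s.
With the tool pointing down it reaches from about 0.4 to 0.85 m from the base axis. Payload 4.5 kg.
Tool frame: the origin (TCP) lies at the very end of the fingers, on their centre line; the grasp point (between the pads) lies 19 mm behind it; z points along the fingers, y is the direction in which the jaws open and shut (so a half turn about z gives the same grasp; the last joint's range is limited). The gripper opens to 85 mm and grips with 20 to 120 N. Pads are 22 mm wide; open, the fingers measure 114 mm over their backs; the gripper's body (76 mm by 85 mm) begins 54 mm behind the grasp point. The pads swing forward as they close: fully open they stand 13 mm farther back than shut.
Start: joints at [69.718, 39.483, -11.15, 89.685, 9.013, 51.709, -12.324], TCP at [0.236, -0.579, 0.231] pointing down, gripper open.
Joint ranges: [-172.22, 172.22], [-26.19, 119.32], [-84.43, 86.54], [7.71, 146.69], [-57.33, 237.33], [2.42, 119.75], [-152.13, 152.13]. Speed limits (degrees/s): [147.25, 147.25, 180, 180, 180, 180, 180].

### API

Orientations are given as a 3x3 rotation matrix whose columns are the frame's x, y, z axes.
In Python, from bench import * gives the robot as it stands.
- The arm moves only by the tool jog_arm, never from a script. Its argument "motion" is a list of rows, each a list of 7 numbers: the shift along the tool's x, y, z in cm, then the turn, a rotation vector about the tool's x, y, z in rad, then the opening in per cent of the stroke, from 0 (shut) to 100 (fully open). A call has 1 to 10 rows; each row is the pose to reach, as a shift and turn from the pose commanded when the call began, along the tool's axes at that moment; what a row does not reach only later rows make up. A row lasts 1/8 s, in which the tool goes at most 62.5 mm and 10.7 degrees, less where a joint would pass 70% of its speed; a pose out of reach is approached as far as the arm can. A call with a gripper value outside its range is refused whole. The fingers move at their own pace and stop on an object; "grip_force" is the grip in N (left out, the last holds). Time passes only in rows, so rows that repeat a pose let the fingers close. It gives the time, the measured TCP pose, the force and the opening at its end, in the units of the state.
- get_state(): the state, without advancing time (a new reading comes with each control period).
- grab_frame(name): name is "scene" or "top"; returns a dict with "frame" (480x640x3 uint8, blue, green, red), "mtx" (3x3 intrinsics, pixels), "view" (4x4, takes a point from world to camera coordinates). Camera axes: x right, y up, looking along -z (the intrinsics and any distortion apply to the point x, -y, -z); pixel columns grow to the right and rows downward; lengths in m; the calibration is good to about 2 mm. A picture is of the moment at which its call begins. There is no depth.
- hand_in(): hands the job in, once; it reports no verdict.
Trained networks look in the newest picture that a camera, given by its name, has taken for a name from the list of things; names that differ only in an ending like _2 or _b are one class to them, and where a whole thing is asked for, a point or a joint stands for the part that bears it (a point fixed in the world has none). Each returns a list of dicts, best first, with "conf" (0 to 1); they miss things now and then, are a little off and sometimes report something else, mostly with a low value. They report only what shows in the picture. A call takes as long as a camera call. They do not tell look-alikes from the thing itself.
- masks_of(camera, thing): "mask" (480x640 bool, what is visible of it).
- mark_of(camera, thing): "centre" ([x, y, z] in m, in world coordinates, good to about 4 mm: a listed point, or the origin of a listed thing).
The state is a dict: "clock": time; "joints": joint angles; "joint_velocities": joint speeds; "joint_efforts": joint torques, N m; "tcp_pos": TCP position; "orientation": TCP orientation; "wrist_force": force on the tool from outside, world axes, zero at the start; "wrist_torque": the same for the moment, N m; "width": finger opening in m.
Only numpy, scipy, OpenCV 4.12 (cv2) and the standard library are available. Lean on these libraries where they do the work, as an engineer would, in place of code of your own. Each camera call takes 0.05 s, during which the arm holds its last target.

### The job

Open the fuse hatch of the kiln controller, which is the wider of the two hatches: with a fingertip, press it straight down once near its free edge until it goes no further, let go so that it springs up by itself, and then watch for two seconds, without touching it, that it stays open. Press gently, do not push the hatch back down once it has popped, and leave the narrow hatch of the other box shut. Grip or lift nothing, and do not shift the two boxes or the pottery and jar around them.

Things in the scene. Friction and masses are not known exactly. Their poses are not given: they have to be found in the camera images.
- controller: Kiln controller: grey painted box, 150 x 150 mm and 75 mm high, 1.8 kg, loose on four rubber feet. Origin at the centre of its underside, z up; its x axis points from the free edge of its hatch towards the hinge, its y axis runs along the hinge. A dark display window and a low round knob lie on its top behind the hinge. Its hatch is the wide one, 110 mm along y.
- fuse_hatch (a joint): Angle of the controller's wide hatch (rad): 0 shut and latched flat, about -0.09 pressed fully in against its stop, 1.2 popped fully open (its spring holds it there). Push-push latch: pressed in beyond about -0.075 and let go, it springs up to 1.2 in about half a second; less, it latches again; pushed fully down after standing open, it shuts. Pressing at the ridges takes about 5 to 6 N and 5.3 mm of travel, then there is a hard stop.
- fuse_hatch_press (a point): Point to press on the wide hatch: on its top face, in the middle of its width, 60 mm from the hinge and 20 mm from the free edge, 83 mm above the work surface when shut. The hatch is a flat grey plastic plate, 80 mm from hinge to free edge and 8 mm thick, standing 8 mm proud of the box top, with three low ridges across it near the free edge. As it opens, the free edge rises to about 80 mm above the box top and swings back towards the hinge.
- probe_box: Probe terminal box, to be left alone: a grey box of the same size, 150 x 150 x 75 mm, 1.8 kg, loose; origin and axes as for the controller. Its hatch is the narrow one, 46 mm along y, and it has a plain metal plate and no display.
- probe_hatch (a joint): Angle of the narrow hatch of the probe box (rad): 0 shut and latched; the same kind of latch. It must stay shut.
- probe_hatch_press (a point): The same point on the narrow hatch: top face, 60 mm from its hinge, 83 mm above the work surface. For telling the hatches apart; not to be pressed.
- mug_mid (a point): Loose unglazed mug, 76 mm across and 90 mm high, with a handle; the point is at its centre, half-way up. To be left alone.
- bowl_mid (a point): Loose unglazed bowl, 116 mm across and 55 mm high; the point is at its centre, half-way up. To be left alone.
- jar_mid (a point): Loose closed amber glass jar, 68 mm across and 85 mm high; the point is at its centre, half-way up. To be left alone.
Not all that is in view belongs to the job. What is shaped like the controller but pink or purple is not meant.

How it is judged:
By the outcome, as a careful person would: the job done as asked, in the order asked, and still so for the second after the job is handed in, with the robot touching nothing.
It also fails if it takes over 35 s, if anything falls off the work surface, if the arm or the gripper's body presses on something with over 40 N, if the wrist force passes 120 N, or if a joint passes its speed limit or range.

## Working session

There is one attempt and no reset: what is moved stays moved. The work goes in short steps, Python scripts to look and compute and a tool call to move; the robot and the scene stay as the last step left them, time stands still between calls to the robot, and variables do not carry over. Pictures are saved under pics/ and viewed, and the job is handed in when it is done.

Besides the shell and the picture viewer there is one more tool, called after "Request:" by a JSON object that holds its "op" and its "data", one argument or row to a line. jog_arm: Moves the arm, as the interface text tells. Its arguments: {"type":"object","properties":{"motion":{"type":"array"},"grip_force":{"type":"number"}},"required":["motion"]}

```bash
mkdir -p pics; ls; python3 - <<'E'
from bench import *
import cv2
for n in ("scene","top"):
    f=grab_frame(n); cv2.imwrite(f"pics/{n}0.png",f["frame"])
    for t in ("controller","fuse_hatch_press","probe_box","probe_hatch_press","mug_mid","bowl_mid","jar_mid"):
        print(n,t,[(round(d["conf"],2),[round(float(v),3) for v in d["centre"]]) for d in mark_of(n,t)])
s=get_state();print(s["clock"],s["tcp_pos"],s["orientation"],s["wrist_force"],s["width"])
E
```

```text
pics
scene controller [(0.98, [0.304, -0.153, 0.002]), (0.96, [0.786, 0.178, 0.001]), (0.89, [0.554, -0.172, -0.0]), (0.72, [0.722, -0.392, -0.004]), (0.57, [0.256, -0.417, -0.002])]
scene fuse_hatch_press [(0.96, [0.516, -0.191, 0.083]), (0.89, [0.276, -0.374, 0.083]), (0.83, [0.745, 0.163, 0.081]), (0.66, [0.323, -0.104, 0.083]), (0.65, [0.745, -0.35, 0.083])]
scene probe_box [(0.56, [0.533, 0.185, -0.006]), (0.5, [0.477, 0.425, 0.046])]
scene probe_hatch_press [(0.89, [0.492, 0.174, 0.082])]
scene mug_mid [(0.96, [0.512, -0.426, 0.042])]
scene bowl_mid [(0.69, [0.816, -0.096, 0.029])]
scene jar_mid [(0.7, [0.477, 0.425, 0.048])]
top controller [(0.88, [0.721, -0.39, -0.0]), (0.86, [0.556, -0.169, -0.004]), (0.82, [0.258, -0.421, -0.001]), (0.73, [0.791, 0.183, -0.003])]
top fuse_hatch_press [(0.79, [0.743, 0.162, 0.081]), (0.69, [0.508, -0.194, 0.082]), (0.69, [0.271, -0.374, 0.083]), (0.62, [0.324, -0.102, 0.085]), (0.61, [0.741, -0.348, 0.083])]
top probe_box [(0.83, [0.531, 0.185, 0.001])]
top probe_hatch_press [(0.76, [0.489, 0.168, 0.083])]
top mug_mid [(0.77, [0.511, -0.427, 0.044])]
top bowl_mid [(0.76, [0.818, -0.096, 0.029])]
top jar_mid []
0.8 [ 0.23640867 -0.5785789   0.23134482] [[ 9.25711061e-01  3.78231444e-01  8.47165405e-05]
 [ 3.78231450e-01 -9.25711058e-01 -8.50712049e-05]
 [ 4.62464337e-05  1.10793815e-04 -9.99999993e-01]] [ 0.02784141 -0.14269586  0.67549875] 0.08522394592708454
```

View pics/scene0.png

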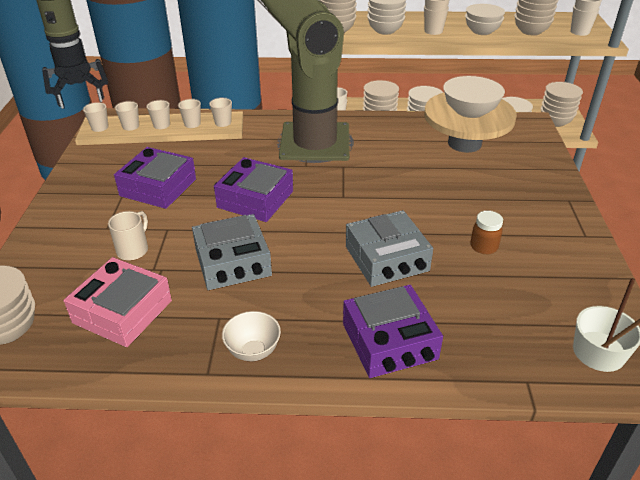

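View pics/top0.png

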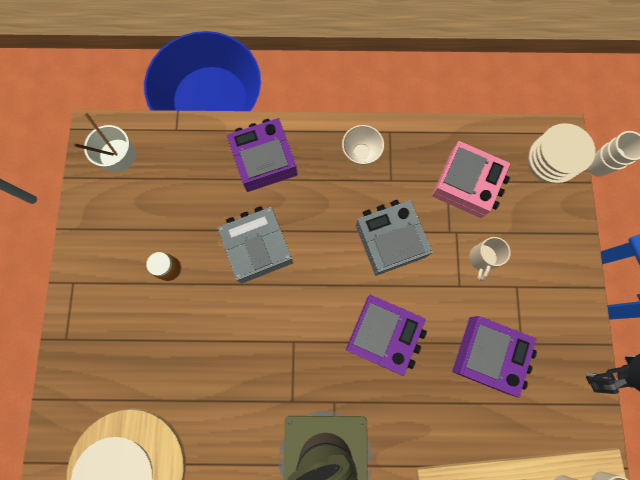

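The scene image shows two grey boxes, at (232,250) and (388,247), and look-alikes in purple at (155,177), (254,188) and (392,330) and pink at (118,300). The grey box at scene (232,250) / top (394,237) has the wide hatch, display and knob, so it fits the controller. The one at (388,247) has a narrow hatch and a metal plate, so it is the probe box. I'll confirm this in a crop.

```bash
cat > h.py <<'E'
from bench import *
import cv2, numpy as np
def proj(f,p):
    c=f["view"]@np.append(p,1); q=np.array([c[0],-c[1],-c[2]]); u=f["mtx"]@q; return u[:2]/u[2]
def back(f,uv,z):
    V=f["view"];R=V[:3,:3];t=V[:3,3];o=-R.T@t
    q=np.linalg.inv(f["mtx"])@np.array([uv[0],uv[1],1]);d=R.T@np.array([q[0],-q[1],-q[2]])
    return o+d*(z-o[2])/d[2]
E
python3 - <<'E'
from h import *
ims=[]
for n,(cx,cy) in (("scene",(232,250)),("top",(394,237))):
    f=grab_frame(n); im=f["frame"]; S=6; w=50;x0=cx-w;y0=cy-w
    c=cv2.resize(im[y0:y0+2*w,x0:x0+2*w],None,fx=4,fy=4,interpolation=cv2.INTER_CUBIC)
    P=[]
    for t,th in (("fuse_hatch_press",None),):
        for d in mark_of(n,t):
            if np.hypot(*(np.array(d["centre"])[:2]-[.512,-.193]))<.04: P.append(d["centre"]);print(n,d["conf"],d["centre"])
    for p in P:
        u=proj(f,p); q=((u-[x0,y0]+.5)*4).astype(int); cv2.circle(c,tuple(map(int,q)),4,(0,0,255),1)
    ms=[m for m in masks_of(n,"fuse_hatch") if m["mask"][cy-20:cy+25,cx-25:cx+25].sum()>200]
    for m in ms[:1]:
        mk=m["mask"].astype(np.uint8);k,_=cv2.findContours(mk,0,1);k=max(k,key=cv2.contourArea)
        r=cv2.boxPoints(cv2.minAreaRect(k)); ap=cv2.approxPolyDP(cv2.convexHull(k),4,True)[:,0]
        print(n,"mask",m["conf"],ap.tolist(),[back(f,a,.083)[:2].round(3).tolist() for a in ap])
    ims.append(c)
cv2.imwrite("pics/crop1.png",np.hstack(ims))
E
```

```text
scene 0.74 [0.5152, -0.1909, 0.0835]
scene mask 0.79 [[253, 235], [207, 244], [202, 224], [243, 215]] [[0.553, -0.119], [0.587, -0.219], [0.515, -0.243], [0.479, -0.151]]
top 0.61 [0.5088, -0.1916, 0.0801]
top mask 0.95 [[412, 224], [423, 252], [386, 266], [375, 237]] [[0.584, -0.22], [0.511, -0.245], [0.474, -0.15], [0.549, -0.124]]
```

View pics/crop1.png

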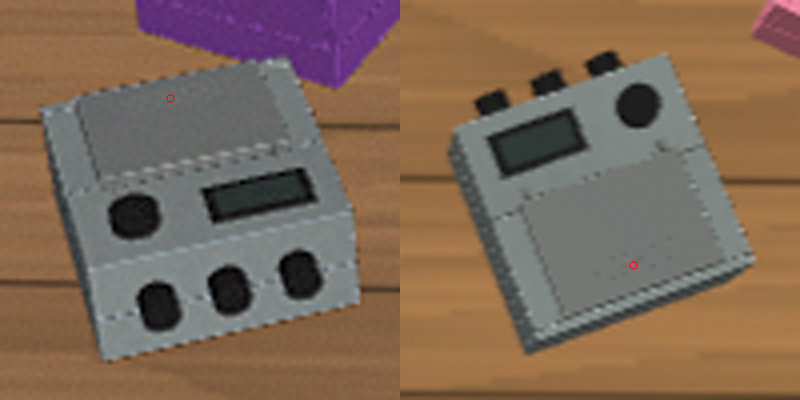

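The crop confirms it: this box has the wide hatch, display and knob. The mask corners from both cameras agree: hinge midpoint (0.568,-0.170), free-edge midpoint (0.495,-0.197), yaw about 20°. That puts the press point at (0.512,-0.191), which matches mark_of. Tool x already points along 22°, so no turn is needed. I'll move above the press point with the fingers shut.

Request:
{"op": "jog_arm", "data": {
  "motion": [
    [2,-1.3,0,0,0,0,0],
    [6,-3.8,0,0,0,0,0],
    [11,-7,0,0,0,0,0],
    [16,-10,0,0,0,0,0],
    [21,-13.3,0,0,0,0,0],
    [26,-16.5,0,0,0,0,0],
    [31,-19.7,0,0,0,0,0],
    [36,-22.8,0,0,0,0,0],
    [39,-24.7,0,0,0,0,0],
    [40.2,-25.5,0,0,0,0,0]
  ],
  "grip_force": 20
}}

```text
clock: 2.35
tcp_pos: [0.5135, -0.1881, 0.2314]
orientation: [[0.924, 0.382, 0.001], [0.382, -0.924, 0.001], [0.001, -0.0, -1.0]]
wrist_force: [0.3, -1.2, -0.0]
width: -0.0003
```

Request:
{"op": "jog_arm", "data": {
  "motion": [
    [-0.1,0.1,1.5,0,0,0,0],
    [-0.2,0.1,4.5,0,0,0,0],
    [-0.2,0.1,8,0,0,0,0],
    [-0.2,0.1,11,0,0,0,0],
    [-0.2,0.1,12.5,0,0,0,0],
    [-0.2,0.1,12.8,0,0,0,0],
    [-0.2,0.1,12.8,0,0,0,0]
  ]
}}

```text
clock: 3.22
tcp_pos: [0.5108, -0.1929, 0.1038]
orientation: [[0.926, 0.377, 0.001], [0.377, -0.926, -0.001], [0.001, 0.001, -1.0]]
wrist_force: [0.2, -0.2, -0.2]
width: 0.0002
```

```bash
python3 - <<'E'
from h import *
s=get_state();p=s["tcp_pos"];print(s["clock"],p,s["wrist_force"])
ims=[]
for n,(cx,cy) in (("scene",(232,230)),("top",(394,237))):
    f=grab_frame(n);w=50
    c=cv2.resize(f["frame"][cy-w:cy+w,cx-w:cx+w],None,fx=4,fy=4,interpolation=cv2.INTER_CUBIC)
    for q,col in ((p,(0,255,0)),([.512,-.191,.083],(0,0,255))):
        u=(proj(f,q)-[cx-w,cy-w]+.5)*4; cv2.circle(c,tuple(int(a) for a in u),4,col,1)
    ims.append(c)
cv2.imwrite("pics/above.png",np.hstack(ims))
E
```

```text
3.225 [ 0.51078828 -0.19294691  0.10379791] [ 0.16446628 -0.22001463 -0.17082113]
```

View pics/above.png

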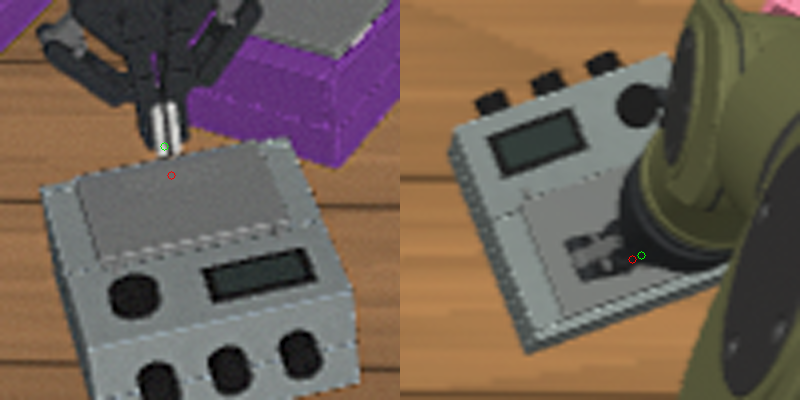

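The tip is over the hatch near its free edge and 21 mm above it, with no contact. Now down to just above contact.

Request:
{"op": "jog_arm", "data": {
  "motion": [
    [0,0,0.7,0,0,0,0],
    [0,0,1.3,0,0,0,0],
    [0,0,1.7,0,0,0,0],
    [0,0,1.9,0,0,0,0],
    [0,0,2.0,0,0,0,0],
    [0,0,2.1,0,0,0,0],
    [0,0,2.2,0,0,0,0],
    [0,0,2.2,0,0,0,0]
  ]
}}

```text
clock: 4.32
tcp_pos: [0.5104, -0.1923, 0.0817]
orientation: [[0.926, 0.378, -0.0], [0.378, -0.926, -0.0], [-0.0, 0.0, -1.0]]
wrist_force: [-0.9, 1.2, 5.5]
width: -0.0
```

Request:
{"op": "jog_arm", "data": {
  "motion": [
    [0,0,0.1,0,0,0,0],
    [0,0,0.2,0,0,0,0],
    [0,0,0.25,0,0,0,0],
    [0,0,0.3,0,0,0,0],
    [0,0,0.3,0,0,0,0]
  ]
}}

```text
clock: 4.95
tcp_pos: [0.5102, -0.1923, 0.0788]
orientation: [[0.926, 0.378, -0.001], [0.378, -0.926, -0.0], [-0.001, 0.0, -1.0]]
wrist_force: [-1.2, -0.4, 5.9]
width: -0.0001
```

Request:
{"op": "jog_arm", "data": {
  "motion": [
    [0,0,0.05,0,0,0,0],
    [0,0,0.1,0,0,0,0],
    [0,0,0.1,0,0,0,0]
  ]
}}

```text
clock: 5.32
tcp_pos: [0.5102, -0.1924, 0.0781]
orientation: [[0.926, 0.378, -0.0], [0.378, -0.926, -0.0], [-0.001, 0.0, -1.0]]
wrist_force: [-3.3, 0.0, 9.1]
width: -0.0001
```

Request:
{"op": "jog_arm", "data": {
  "motion": [
    [0,0,0.04,0,0,0,0],
    [0,0,0.04,0,0,0,0]
  ]
}}

```text
clock: 5.58
tcp_pos: [0.5101, -0.1924, 0.0779]
orientation: [[0.926, 0.378, -0.0], [0.378, -0.926, -0.0], [-0.001, 0.0, -1.0]]
wrist_force: [-3.2, 1.1, 10.7]
width: 0.0
```

Force is up to 10.7 N and travel has stalled, so this is the hard stop. I'll release quickly upward, then move clear away from the hinge.

Request:
{"op": "jog_arm", "data": {
  "motion": [
    [0,0,-5,0,0,0,0],
    [-1,0,-11,0,0,0,0],
    [-4,0,-16,0,0,0,0],
    [-8,2,-18,0,0,0,0],
    [-12,6,-18,0,0,0,0],
    [-16,10,-18,0,0,0,0],
    [-18,13,-18,0,0,0,0],
    [-18,14,-18,0,0,0,0]
  ]
}}

```text
clock: 6.58
tcp_pos: [0.3951, -0.3929, 0.2568]
orientation: [[0.928, 0.373, -0.001], [0.373, -0.928, -0.002], [-0.001, 0.001, -1.0]]
wrist_force: [-0.6, 0.6, -0.3]
width: 0.0
```

```bash
cat > look.py <<'E'
from h import *
import sys
s=get_state();print(s["clock"],s["tcp_pos"],s["wrist_force"])
ims=[]
for n,(cx,cy) in (("scene",(232,230)),("top",(394,237))):
    f=grab_frame(n);w=60
    ims.append(cv2.resize(f["frame"][cy-w:cy+w,cx-w:cx+w],(400,400),interpolation=cv2.INTER_CUBIC))
    cv2.imwrite(f"pics/{n}_{sys.argv[1]}.png",f["frame"])
    for t in ("controller","probe_box","probe_hatch_press","fuse_hatch_press","mug_mid","bowl_mid","jar_mid"):
        print(n,t,[np.round(d["centre"],3).tolist() for d in mark_of(n,t)][:5])
cv2.imwrite(f"pics/crop_{sys.argv[1]}.png",np.hstack(ims))
E
python3 look.py a
```

```text
6.575 [ 0.39507276 -0.39289652  0.25678749] [-0.63105841  0.60640429 -0.30838363]
scene controller [[0.304, -0.15, 0.001], [0.553, -0.175, 0.002], [0.256, -0.415, -0.004], [0.788, 0.179, 0.0], [0.723, -0.394, -0.001]]
scene probe_box [[0.534, 0.185, -0.003]]
scene probe_hatch_press [[0.532, 0.185, -0.001], [0.493, 0.171, 0.078]]
scene fuse_hatch_press [[0.274, -0.374, 0.082], [0.322, -0.104, 0.084], [0.742, -0.35, 0.081], [0.745, 0.161, 0.082], [0.56, -0.176, 0.132]]
scene mug_mid [[0.508, -0.424, 0.045]]
scene bowl_mid [[0.816, -0.096, 0.027], [0.557, -0.174, 0.134]]
scene jar_mid [[0.474, 0.428, 0.043]]
top controller [[0.791, 0.183, -0.001], [0.721, -0.392, 0.0], [0.554, -0.172, -0.0], [0.259, -0.422, -0.004], [0.304, -0.146, -0.002]]
top probe_box [[0.536, 0.19, -0.002]]
top probe_hatch_press [[0.487, 0.169, 0.085], [0.556, -0.17, -0.001]]
top fuse_hatch_press [[0.741, 0.161, 0.083], [0.738, -0.346, 0.082], [0.549, -0.177, 0.136], [0.321, -0.101, 0.085], [0.271, -0.376, 0.082]]
top mug_mid []
top bowl_mid [[0.817, -0.101, 0.027]]
top jar_mid [[0.474, 0.429, 0.04]]
```

View pics/crop_a.png

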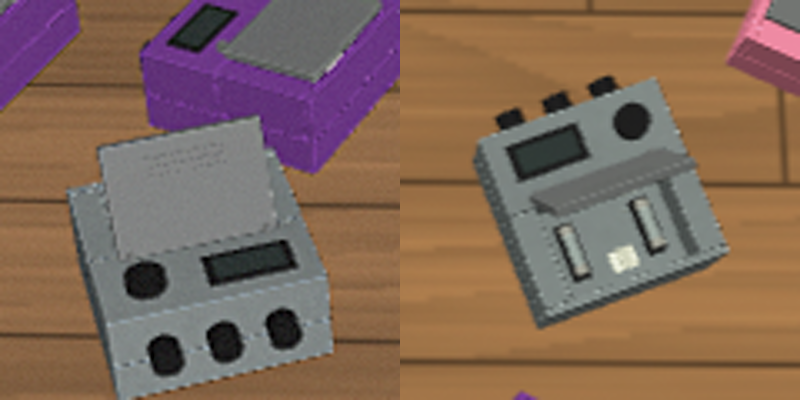

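The hatch stands open with the fuses visible at top-crop (570,250) and (648,225), and the press point is now at z≈0.134. The box has not moved. Next I'll watch for over 2 s with the arm still.

Request:
{"op": "jog_arm", "data": {
  "motion": [
    [0,0,0,0,0,0,0],
    [0,0,0,0,0,0,0],
    [0,0,0,0,0,0,0],
    [0,0,0,0,0,0,0],
    [0,0,0,0,0,0,0],
    [0,0,0,0,0,0,0],
    [0,0,0,0,0,0,0],
    [0,0,0,0,0,0,0],
    [0,0,0,0,0,0,0],
    [0,0,0,0,0,0,0]
  ]
}}

```text
clock: 8.62
tcp_pos: [0.3969, -0.3899, 0.2569]
orientation: [[0.926, 0.378, 0.0], [0.378, -0.926, -0.0], [-0.0, 0.0, -1.0]]
wrist_force: [-1.4, -0.4, 0.0]
width: 0.0002
```

Request:
{"op": "jog_arm", "data": {
  "motion": [
    [0,0,0,0,0,0,0],
    [0,0,0,0,0,0,0],
    [0,0,0,0,0,0,0],
    [0,0,0,0,0,0,0],
    [0,0,0,0,0,0,0],
    [0,0,0,0,0,0,0],
    [0,0,0,0,0,0,0],
    [0,0,0,0,0,0,0],
    [0,0,0,0,0,0,0],
    [0,0,0,0,0,0,0]
  ]
}}

```text
clock: 9.88
tcp_pos: [0.3969, -0.3899, 0.2569]
orientation: [[0.926, 0.378, 0.0], [0.378, -0.926, -0.0], [0.0, 0.0, -1.0]]
wrist_force: [0.3, -0.3, 0.1]
width: -0.0001
```

```bash
python3 look.py b
```

```text
9.875 [ 0.39694953 -0.389866    0.25691772] [ 0.26011548 -0.28322123  0.12347655]
scene controller [[0.306, -0.152, 0.001], [0.783, 0.178, -0.002], [0.254, -0.419, -0.002], [0.723, -0.391, -0.003]]
scene probe_box [[0.534, 0.185, -0.003]]
scene probe_hatch_press [[0.487, 0.17, 0.08], [0.817, -0.096, 0.028]]
scene fuse_hatch_press [[0.742, 0.162, 0.083], [0.324, -0.104, 0.084], [0.738, -0.35, 0.078], [0.277, -0.372, 0.083], [0.49, 0.173, 0.08]]
scene mug_mid [[0.513, -0.426, 0.044], [0.488, 0.172, 0.081], [0.477, 0.424, 0.046]]
scene bowl_mid [[0.819, -0.097, 0.03]]
scene jar_mid [[0.475, 0.425, 0.045], [0.491, 0.172, 0.079]]
top controller [[0.257, -0.419, -0.0], [0.794, 0.18, -0.001], [0.555, -0.171, -0.002], [0.72, -0.391, 0.003], [0.304, -0.146, -0.001]]
top probe_box [[0.536, 0.19, 0.002]]
top probe_hatch_press [[0.49, 0.166, 0.084], [0.552, -0.174, 0.133]]
top fuse_hatch_press [[0.739, -0.351, 0.083], [0.272, -0.376, 0.084], [0.32, -0.104, 0.083], [0.551, -0.174, 0.134], [0.742, 0.16, 0.082]]
top mug_mid [[0.51, -0.425, 0.046]]
top bowl_mid [[0.817, -0.098, 0.026]]
top jar_mid [[0.472, 0.428, 0.04], [0.49, 0.174, 0.081]]
```

View pics/scene_b.png

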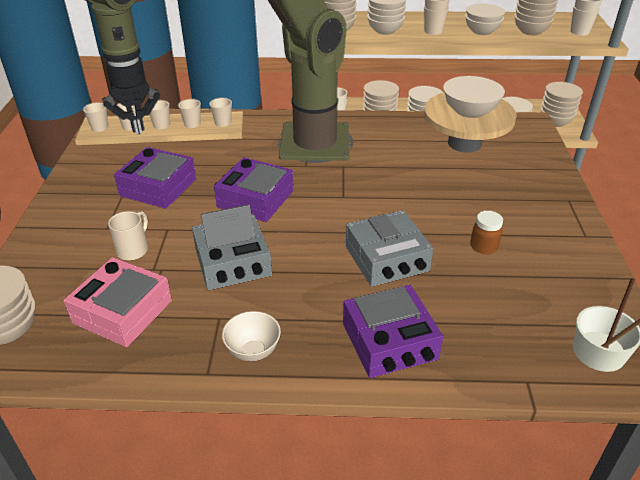

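More than 3 s after the first open picture, the wide hatch is still open at scene (238,225). The narrow hatch at (388,230) is shut, everything else is in place and the arm is clear, so I'll hand in.

```bash
python3 -c "
from bench import *
print(hand_in())"
```

```text
the job is handed in; nothing more can be done
None
```

The kiln controller's fuse hatch is open and stayed open, and the job is handed in. I pressed it once with the shut fingertips near its free edge until it stopped. The wrist force there was about 10.7 N. I then lifted straight off, and it sprang up by itself.

- **Hatch open:** with the arm clear, I watched for about 3.3 s. The top camera still put the hatch's press point at about z = 0.134 m, up from 0.083 m when shut.
- **Nothing else disturbed:** the narrow hatch stayed shut (its press point still at about 0.08 m). Both boxes, the mug, bowl and jar stayed where they were within measuring error (about 5 mm).
- **Checks that disagreed:** in the last look, the scene camera's network missed the open controller and its hatch. That picture and the top camera both show it open. Some detections of other things were plainly wrong and I ignored them.

The robot's clock read about 10 s at the last check.

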